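# Unlock the lens steriliser and fetch the blue lens

## Robot

A 7-joint arm with a two-finger parallel gripper is mounted at the origin on the work surface. World frame = base frame: x ahead of the robot, y to its left, z up, the work surface at z = 0. Lengths are in m, angles in rad, forces in N, time in s.
With the tool pointing down it reaches from about 0.35 to 0.9 m from the base axis. Payload 19.9 kg.
Tool frame: the origin (TCP) lies between the finger pads; the fingertips stand tips_ahead ahead of it and the grasp point (between the pads) lies 8 mm behind it (tips_ahead is the distance from the TCP to the fingertips, in m); z points along the fingers, y is the line along which they close (so a half turn about z gives the same grasp; the last joint's range is limited). The gripper opens to 85 mm and grips with 20 to 120 N. Pads are 22 mm wide; open, the fingers measure 114 mm over their backs; the gripper's body (76 mm by 85 mm) begins 54 mm behind the grasp point. The pads swing forward as they close: fully open they stand 13 mm farther back than shut.
Start: joints at [1.29, 0.417, -0.01, 1.614, 0.005, 1.111, -0.053], TCP at [0.148, -0.607, 0.242] pointing down, gripper open.
Joint ranges: [-2.81, 2.81], [-0.39, 2.02], [-1.27, 1.25], [0.06, 2.57], [-1.19, 4.33], [0.19, 2], [-2.82, 2.82]. Speed limits (rad/s): [1.89, 1.89, 2.39, 2.39, 3.01, 3.01, 3.01].

## Interface

Orientations are given as a 3x3 rotation matrix whose columns are the frame's x, y, z axes.
In Python, from workcell import read_state, capture, camera_info, job_done, masks_of, mark_of, tips_ahead gives the robot as it stands.
- The arm moves only by the tool apply_moves, never from a script. Its argument "steps" is a list of rows, each a list of 5 numbers: the shift along the world's x, y, z in m, then the turn about the world's z in degrees, then the finger opening in m, from 0 to 0.0854. In form: [[x, y, z, turn, claw], ...]. A call has exactly 10 rows; each row is the pose to reach, as a shift and turn from the pose commanded when the call began; what a row does not reach only later rows make up. A row lasts 1/8 s, in which the tool goes at most 62.5 mm and 10.7 degrees, less where a joint would pass 70% of its speed; a pose out of reach is approached as far as the arm can. A call with a gripper value outside its range is refused whole. The fingers move at their own pace and stop on an object; "force" is the grip in N (left out, the last holds). Time passes only in rows, so rows that repeat a pose let the fingers close, or fill a call up. It gives the time, the measured TCP pose, the force, the opening and the grip force at its end, in the units of the state.
- read_state(): the state, without advancing time (a new reading comes with each control period).
- capture(name): name is "scene" or "side" or "wrist"; returns the picture (384x512x3 uint8, red, green, blue); there is no depth.
- camera_info(name): a dict with "K" (3x3 intrinsics, pixels), "distortion" ([k1, k2, p1, p2, k3] as OpenCV has them; the pictures are not rectified), "xyz" and "orientation" of the camera in the world. Camera axes: x right, y down, z forward; pixel columns grow to the right and rows downward; lengths in m; the calibration is good to about 2 mm. A picture is of the moment at which its call begins: read the wrist's pose just before it. camera_info takes no time and is no camera call; for the wrist camera it gives the pose at the moment of the call.
- job_done(): hands the job in; it is judged then, once.
Trained networks look in the newest picture that a camera, given by its name, has taken for a name from the list of things; names that differ only in an ending like _2 or _b are one class to them, and where a whole thing is asked for, a point or a joint stands for the part that bears it (a point fixed in the world has none). Each returns a list of dicts, best first, with "p" (0 to 1); they miss things now and then, are a little off and sometimes report something else, mostly with a low value. They report only what shows in the picture. A call takes as long as a camera call. They do not tell look-alikes from the thing itself.
- masks_of(camera, query): "pixels" (384x512 bool, what is visible of it) and "xy" ([column, row] in pixels, amid what is visible of it).
- mark_of(camera, query): "xy" ([column, row] in pixels: a listed point, or the origin of a listed thing).
The state is a dict: "clock": time; "joint_positions": joint angles; "joint_vel": joint speeds; "joint_torque": joint torques, N m; "tool_pos": TCP position; "tool_rot": TCP orientation; "contact_force": force on the tool from outside, world axes, zero at the start; "ft_torque": the same for the moment, N m; "grip_width": finger opening in m; "grasp_force": force on a finger pad.
Only numpy, scipy, OpenCV 4.12 (cv2) and the standard library are available. Lean on these libraries where they do the work, as an engineer would, in place of code of your own. Each camera call takes 0.05 s, during which the arm holds its last target. There are 200 camera calls.

## Task

The blue-ringed eye lens is finished in the white UV steriliser: pinch the two orange tabs of its lock dial together, turn the dial clockwise (seen from above) to the green dot and let the tabs spring out again, then slide the amber cover fully open. Take the blue-ringed lens out and set it down gently, lying flat with all of it on the blue pad. Leave the dial unlocked and the cover open, and leave everything else on the table where it is.

Things in the scene. Friction and masses are not known exactly. Their poses are not given: they have to be found in the camera images.
- steriliser: White UV lens steriliser, a fixed box 300 (x) x 280 (y) x 50 mm high; origin: centre of its underside, on the table. Its x points away from the robot (yaw within 0.25 rad), y left, z up. Dial axis at x -20, y -85 mm. Aluminium rails 9 mm high run along x on its top at y -31 and +136.5 mm. Red dot on its top: dial locked; green dot: unlocked.
- well (a point): Centre of the floor of the open-topped well in the steriliser, 12 mm above the table; the well is 130 (steriliser's x) x 145 (y) mm, its rim 50 mm above the table, hidden under the amber cover at the start. The axes are the steriliser's.
- dial_grip (a point): Point on the vertical axis of the black lock dial (hub 22 mm in diameter), 84 mm above the table, the height to pinch the tabs at. Its x axis runs through the two orange tabs, at + and - x, and turns with the dial; z up. Tabs: upright paddles 18 mm wide, 6 thick, 66 to 96 mm above the table, 48 mm apart over their outer faces when out, 36 mm fully pinched.
- lug_tip (a point): Tip of the red lug arm of the dial, 52 mm from the dial's axis, 10 mm wide, 58.5 to 64.5 mm above the table; it turns with the dial. Locked it points to the steriliser's +y, at the red dot, and blocks the red block on the cover. Around the axis below it is a notched steel ring, radius 33 mm, top 58 mm above the table: keep fingertips above 65 mm here.
- dial (a joint): Angle of the lock dial, rad: 0 locked, grows clockwise seen from above, 1.3 end stop (arm by the green dot). Friction 0.03 N m, stays where left. With the tabs out, notches hold it at either end (play 0.13 rad); with both tabs pinched over 4 mm it turns freely. The tabs spring out again only within about 0.1 rad of an end, so turn it right to its stop.
- tab_a (a joint): How far the tab at the dial's +x is pressed towards the hub, m: 0 out, 0.006 fully in. Spring: 2 N to start, 7 N fully in.
- tab_b (a joint): The same for the tab at the dial's -x.
- cover (a joint): Travel of the amber sliding cover along the steriliser's +x (away from the robot), m: 0 shut, 0.13 fully open (end stop). Sliding friction about 1.5 N; it stays where it is left. It is blocked by the dial's red arm until the dial is unlocked.
- cover_handle (a point): Middle of the black handle of the amber cover, 74 mm above the table, 9 mm below its top. The handle is an upright bar 12 mm thick (steriliser's x), 55 mm long (its y), from 55 to 83 mm above the table. Axes as the steriliser's; the point moves with the cover. The cover's plate, 140 x 160 mm, has its top 55 mm above the table.
- lens: The lens to fetch: a disc with a blue metal ring, 44 mm in diameter, 22 mm high, about 45 g, lying flat on the floor of the well under the amber cover. Origin: centre of its underside; z up through the lens.
- blue_pad: The blue square pad, 100 x 100 x 4 mm, fixed to the table. Origin: centre of its underside; its top is at z = 4 mm. The lens goes here.
- grey_pad: The grey square pad, 100 x 100 x 4 mm, fixed to the table; not for the lens. Origin: centre of its underside. It and the blue pad can be in either place.
- silver_lens: Another lens, with a silver ring, same size (44 mm in diameter, 22 mm high), lying on the grey pad; leave alone. Origin: centre of its underside.
- drops_white: Small white eye-drop bottle, 28 mm in diameter, 75 mm high, standing; leave alone. Origin: centre of its underside.
- drops_amber: Amber bottle, 36 mm in diameter, 90 mm high, standing; leave alone. Origin: centre of its underside.
- penlight: Aluminium penlight, 135 mm long, 13 mm thick, lying; leave alone. Origin: its middle, on the table.
- occluder: Black eye occluder, flat paddle about 170 mm long, 4 mm thick, lying; leave alone. Origin: middle of its handle, on the table.
- mug: White mug, 76 mm in diameter, 90 mm high; leave alone. Origin: centre of its underside.
- lens_case: Closed black lens case, 70 x 70 x 35 mm; leave alone. Origin: centre of its underside.
There are look-alikes about, which are no part of the job. There is more than one size of the blue_pad; the one meant has the size given above.

How it is judged:
On the way, in this order (a step that is already met when the one before it is completed fails the run):
1. the dial is turned to its unlocked stop (over 1.15 rad) with both tabs sprung out again, the cover still shut (value of joint dial above 1.15 rad and value of joint each of tab_a, tab_b below 0.002 m and value of joint cover below 0.03 m), for 0.1 s.
2. the cover is slid open (over 115 mm) (value of joint cover above 0.115 m), for 0.1 s.
At the end, for the whole second after the job is handed in: The lens lies flat (within 0.1 rad) and at rest on the blue pad, its centre within 30 mm of the pad's centre along each of the pad's sides; the dial is unlocked (over 1.15 rad) with both tabs out (pressed less than 2 mm); the cover is open by more than 115 mm (value of joint dial above 1.15 rad and value of joint each of tab_a, tab_b below 0.002 m and value of joint cover above 0.115 m and x of lens in the frame of blue_pad between -0.03 and 0.03 m and y of lens in the frame of blue_pad between -0.03 and 0.03 m and height (world z) of lens below 0.03 m and angle between the z axis of lens and the z axis of blue_pad, either way round below 0.1 rad and contact force between lens and blue_pad above 0.1 N and linear speed of lens below 0.02 m/s); the robot touches nothing.
It fails at once if the lens falls: it moves faster than 0.5 m/s while no finger touches it (a drop of about 13 mm) (linear speed of lens above 0.5 m/s and contact force between the fingers and lens below 0.1 N).
It fails at once if one of the other things on the table is moved by more than 25 mm or tipped over (distance of any of silver_lens, drops_white, drops_amber, penlight, occluder, mug, lens_case from where it was at the start of the episode above 0.025 m or angle between any of silver_lens, drops_white, drops_amber, penlight, occluder, mug, lens_case's own z axis and vertical above 0.5 rad).
It also fails if it takes over 64 s, if anything falls off the work surface, if the arm or the gripper's body presses on something with over 40 N, if the wrist force passes 120 N, or if a joint passes its speed limit or range.

## Working session

There is one attempt and no reset: what is moved stays moved. The work goes in short steps, Python scripts to look and compute and a tool call to move; the robot and the scene stay as the last step left them, time stands still between calls to the robot, and variables do not carry over. Pictures are saved under pics/ and viewed, at most 11 in all, crops included, and the job is handed in when it is done.

Besides the shell and the picture viewer there is one more tool, called after "Call:" as name(argument=value, ...) on one line, values as JSON. apply_moves: Moves the arm, as the interface text tells. Its arguments: {"type":"object","properties":{"steps":{"type":"array"},"force":{"type":"number"}},"required":["steps"]}

```bash
mkdir -p pics; cat > h.py <<'E'
import numpy as np, cv2
from workcell import *
def ray(cam,xy,ci=None):
    ci=ci or camera_info(cam)
    K=np.array(ci["K"],float);d=np.array(ci["distortion"],float)
    u=cv2.undistortPoints(np.array([[xy]],float),K,d)[0,0]
    return np.array(ci["xyz"],float),np.array(ci["orientation"])@np.array([u[0],u[1],1.])
def at_z(cam,xy,z,ci=None):
    o,r=ray(cam,xy,ci); return o+r*(z-o[2])/r[2]
def save(name,img,crop=None,s=1):
    if crop: img=img[crop[1]:crop[3],crop[0]:crop[2]]
    cv2.imwrite("pics/"+name,cv2.resize(img[...,::-1],None,fx=s,fy=s,interpolation=cv2.INTER_CUBIC))
E
python3 - <<'E'
from h import *
st=read_state();print({k:np.round(v,3).tolist() for k,v in st.items()},tips_ahead if not callable(tips_ahead) else tips_ahead())
a=capture("scene");b=capture("side")
save("a.png",a,s=1.5);save("b.png",b,s=1.5)
zs=dict(steriliser=0,well=.012,dial_grip=.084,lug_tip=.0615,cover_handle=.074,blue_pad=0,grey_pad=0,silver_lens=0,mug=0,drops_white=0,drops_amber=0,lens_case=0,penlight=0,occluder=0)
for c in("scene","side"):
  print(c,np.round(camera_info(c)["xyz"],3))
  for q,z in zs.items():
    print(q,[(round(m["p"],2),np.round(m["xy"]).tolist(),np.round(at_z(c,m["xy"],z)[:2],3).tolist()) for m in mark_of(c,q)[:3]])
E
```

```text
{'clock': 0.0, 'joint_positions': [1.289, 0.418, -0.01, 1.614, 0.005, 1.111, -0.053], 'joint_vel': [0.0, 0.002, -0.0, -0.0, 0.0, -0.0, 0.001], 'joint_torque': [-0.001, -86.445, 0.678, -43.491, 0.019, 0.007, -0.0], 'tool_pos': [0.148, -0.607, 0.242], 'tool_rot': [[0.971, 0.238, -0.0], [0.238, -0.971, 0.001], [-0.0, -0.001, -1.0]], 'contact_force': [0.456, -0.827, 0.425], 'ft_torque': [-0.029, 0.037, -0.04], 'grasp_force': 0.0, 'grip_width': 0.085} 0.011
scene [ 1.32  -0.454  1.315]
steriliser [(0.72, [288.0, 206.0], [0.572, 0.184])]
well [(0.55, [292.0, 181.0], [0.497, 0.251])]
dial_grip [(0.63, [264.0, 194.0], [0.543, 0.105])]
lug_tip [(0.46, [278.0, 192.0], [0.544, 0.159])]
cover_handle [(0.67, [294.0, 173.0], [0.516, 0.241])]
blue_pad [(0.91, [153.0, 329.0], [0.727, -0.375]), (0.59, [129.0, 287.0], [0.574, -0.379])]
grey_pad [(0.7, [167.0, 236.0], [0.474, -0.207])]
silver_lens [(0.51, [166.0, 228.0], [0.445, -0.197]), (0.47, [328.0, 166.0], [0.501, 0.404])]
mug [(0.61, [361.0, 179.0], [0.61, 0.466])]
drops_white [(0.43, [187.0, 312.0], [0.73, -0.272])]
drops_amber [(0.79, [194.0, 2
[... 574 characters left out ...]
]
blue_pad [(0.8, [332.0, 161.0], [0.558, -0.365]), (0.63, [299.0, 144.0], [0.744, -0.405])]
grey_pad [(0.63, [329.0, 180.0], [0.481, -0.234]), (0.37, [281.0, 157.0], [0.725, -0.268])]
silver_lens [(0.69, [176.0, 264.0], [0.511, 0.402]), (0.47, [326.0, 186.0], [0.465, -0.192])]
mug [(0.9, [125.0, 262.0], [0.614, 0.487])]
drops_white [(0.65, [236.0, 202.0], [0.615, 0.082]), (0.49, [279.0, 158.0], [0.723, -0.256])]
drops_amber [(0.79, [287.0, 169.0], [0.638, -0.202])]
lens_case [(0.71, [167.0, 310.0], [0.396, 0.518])]
penlight [(0.61, [178.0, 261.0], [0.515, 0.391]), (0.55, [127.0, 260.0], [0.62, 0.479])]
occluder [(0.7, [392.0, 178.0], [0.325, -0.393]), (0.55, [173.0, 265.0], [0.514, 0.409])]
```

View pics/a.png

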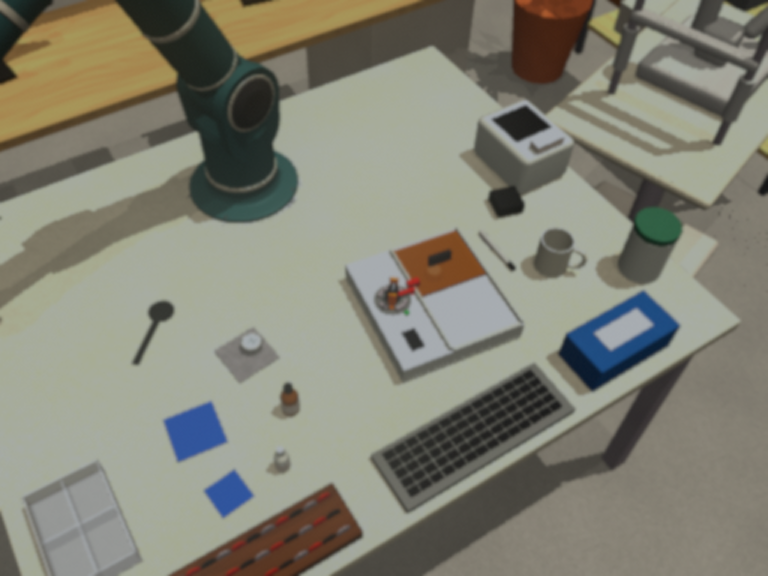

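View pics/b.png

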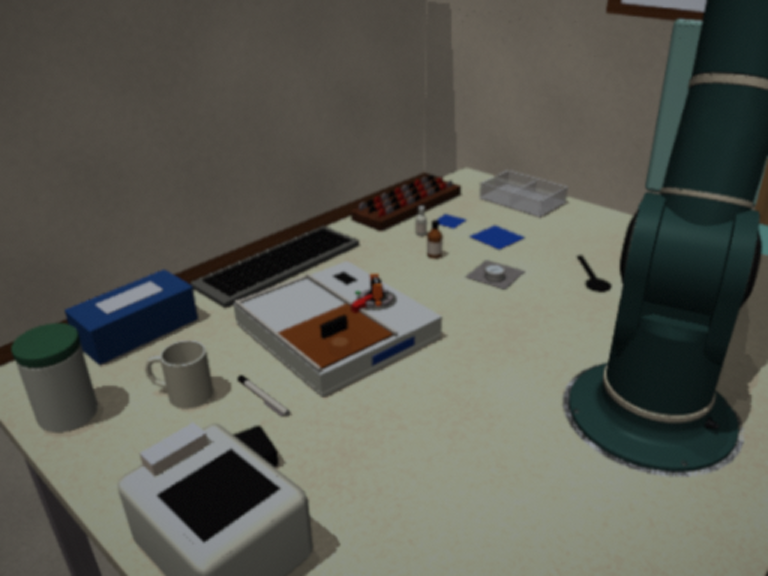

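Scene view: the steriliser is in the middle, with the dial around (264,194), the red arm, and the amber cover with its black handle at (294,173). There are two blue squares: a large one at (129,287) and a small one at (153,329). I'll measure their sides and fit the steriliser's pose.

```bash
cat >> h.py <<'E'
def proj(cam,P,ci=None):
    ci=ci or camera_info(cam)
    R=np.array(ci["orientation"]);t=-R.T@np.array(ci["xyz"])
    return cv2.projectPoints(np.atleast_2d(P).astype(float),cv2.Rodrigues(R.T)[0],t,np.array(ci["K"],float),np.array(ci["distortion"],float))[0][:,0]
E
python3 - <<'E'
from h import *
from scipy.optimize import minimize
M={}
for c in("scene","side"):
  capture(c)
  ms=masks_of(c,"steriliser");M[c]=ms[0]["pixels"];print(c,ms[0]["p"],M[c].sum())
  for m in masks_of(c,"blue_pad")+masks_of(c,"grey_pad"):
    ct=max(cv2.findContours(m["pixels"].astype(np.uint8),0,1)[0],key=len)[:,0]
    w=np.array([at_z(c,p,.004)[:2] for p in ct],np.float32)
    r=cv2.minAreaRect(w);print(c,round(m["p"],2),np.round(m["xy"]),np.round(r[0],3),np.round(r[1],3),round(r[2],1))
CI={c:camera_info(c) for c in M}
box=np.array([[x,y,z] for x in(-.15,.15) for y in(-.14,.14) for z in(0,.05)])
def T(p,B):
    c,s=np.cos(p[2]),np.sin(p[2]);return np.c_[p[0]+c*B[:,0]-s*B[:,1],p[1]+s*B[:,0]+c*B[:,1],B[:,2]]
def cost(p):
    t=0
    for c in M:
        h=cv2.convexHull((proj(c,T(p,box),CI[c])*16).astype(np.int32))
        im=np.zeros((384,512),np.uint8);cv2.fillPoly(im,[h],1,shift=4)
        t+=1-(M[c]&(im>0)).sum()/(M[c]|(im>0)).sum()
    return t
best=min((minimize(cost,[.565,.18,y],method="Nelder-Mead",options=dict(initial_simplex=[[.565,.18,y],[.58,.18,y],[.565,.195,y],[.565,.18,y+.08]])) for y in(-.15,0,.15)),key=lambda r:r.fun)
print(best.x,best.fun)
print("dial",T(best.x,np.array([[-.02,-.085,.084],[-.02,-.033,.0615]])))
E
```

```text
scene 0.77 7602
scene 0.97 [128. 288.] [ 0.577 -0.38 ] [0.1 0.1] 84.0
scene 0.71 [152. 326.] [ 0.726 -0.377] [0.068 0.067] 7.6
scene 0.85 [161. 239.] [ 0.469 -0.218] [0.099 0.1  ] 8.1
side 0.94 7409
side 0.74 [335. 160.] [ 0.575 -0.384] [0.106 0.107] 84.4
side 0.29 [225. 214.] [0.602 0.144] [0.35  0.389] 82.4
side 0.32 [250. 194.] [0.614 0.01 ] [0.04  0.129] 36.6
[ 0.56709414  0.18004941 -0.12383964] 0.06542976545027557
dial [[0.53674782 0.09817084 0.084     ]
 [0.54317103 0.1497726  0.0615    ]]
```

Call:
apply_moves(steps=[[0.03,0.045,0.02,10,0.085],[0.06,0.09,0.03,20,0.085],[0.09,0.14,0.04,30,0.085],[0.12,0.19,0.04,40,0.085],[0.15,0.24,0.04,50,0.085],[0.18,0.29,0.04,60,0.085],[0.21,0.34,0.04,70,0.085],[0.24,0.39,0.04,80,0.085],[0.26,0.44,0.04,86,0.085],[0.28,0.49,0.04,86,0.085]])

```text
clock: 3.15
tool_pos: [0.4289, -0.1154, 0.2825]
tool_rot: [[-0.171, 0.985, 0.0], [0.985, 0.171, -0.0], [-0.001, 0.0, -1.0]]
contact_force: [0.5, -0.7, -0.1]
grip_width: 0.0849
grasp_force: 0.0
```

Call:
apply_moves(steps=[[0.02,0.04,0,0,0.085],[0.04,0.09,0,0,0.085],[0.05,0.13,0,0,0.085],[0.06,0.16,0,0,0.085],[0.07,0.19,0,0,0.085],[0.07,0.2,0,0,0.085],[0.07,0.2,0,0,0.085],[0.07,0.2,0,0,0.085],[0.07,0.2,0,0,0.085],[0.07,0.2,0,0,0.085]])

```text
clock: 4.4
tool_pos: [0.4984, 0.0823, 0.2823]
tool_rot: [[-0.168, 0.986, -0.0], [0.986, 0.168, -0.0], [-0.0, -0.0, -1.0]]
contact_force: [0.0, -0.4, -0.2]
grip_width: 0.0849
grasp_force: 0.0
```

```bash
python3 - <<'E'
from h import *
s=read_state();print(s["clock"],np.round(s["tool_pos"],3),np.round(s["tool_rot"],2).tolist(),np.round(s["joint_positions"],2))
ci=camera_info("wrist");print(np.round(ci["xyz"],3),np.round(ci["orientation"],2).tolist())
a=capture("wrist");save("w1.png",a,s=1.5)
for q,z in dict(dial_grip=.084,lug_tip=.0615,cover_handle=.074,steriliser=0).items():
    print(q,[(round(m["p"],2),np.round(m["xy"]).tolist(),np.round(at_z("wrist",m["xy"],z,ci)[:2],3).tolist()) for m in mark_of("wrist",q)[:3]])
sc=capture("scene");save("pads.png",sc,(80,180,230,370),4)
E
```

```text
4.4 [0.498 0.082 0.282] [[-0.17, 0.99, -0.0], [0.99, 0.17, -0.0], [-0.0, -0.0, -1.0]] [ 0.44  0.23 -0.76  1.84  0.17  1.14 -0.21]
[0.486 0.153 0.413] [[0.99, 0.16, 0.05], [0.17, -0.95, -0.28], [0.0, 0.28, -0.96]]
dial_grip [(0.86, [290.0, 163.0], [0.533, 0.103])]
lug_tip [(0.96, [307.0, 122.0], [0.547, 0.152])]
cover_handle [(0.93, [287.0, 30.0], [0.502, 0.244]), (0.54, [288.0, 160.0], [0.532, 0.104])]
steriliser [(0.73, [317.0, 101.0], [0.565, 0.184]), (0.39, [305.0, 124.0], [0.555, 0.15])]
```

View pics/w1.png

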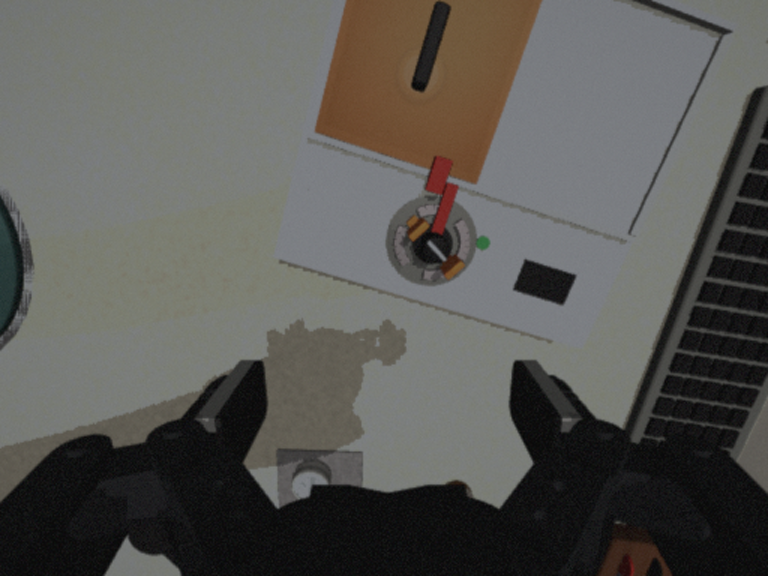

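View pics/pads.png

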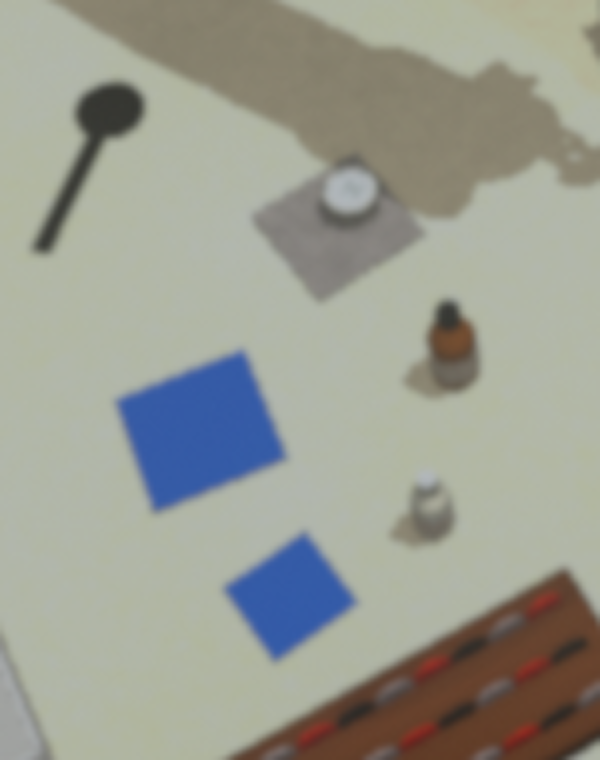

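Wrist view: the dial is at (290,163), with orange tabs at about (279,152) and (302,177). The red arm is on the red block and the green dot is to the right. Two blue squares are candidates: (128,288) measures 100 mm and (152,326) measures 68 mm. The larger fits the description and the crop confirms it, so the lens goes on the pad at (0.576,-0.381). Moving closer over the dial, turning -47°.

Call:
apply_moves(steps=[[0.02,0.01,-0.02,-9,0.08],[0.036,0.018,-0.04,-18,0.08],[0.036,0.018,-0.06,-27,0.08],[0.036,0.018,-0.08,-36,0.08],[0.036,0.018,-0.09,-45,0.08],[0.036,0.018,-0.1,-47,0.08],[0.036,0.018,-0.1,-47,0.08],[0.036,0.018,-0.1,-47,0.08],[0.036,0.018,-0.1,-47,0.08],[0.036,0.018,-0.1,-47,0.08]])

```text
clock: 5.95
tool_pos: [0.5346, 0.1008, 0.1826]
tool_rot: [[0.605, 0.796, 0.0], [0.796, -0.605, 0.0], [0.0, 0.0, -1.0]]
contact_force: [0.7, -1.0, -0.3]
grip_width: 0.08
grasp_force: 0.0
```

```bash
cat > tabs.py <<'E'
from h import *
s=read_state();print(s["clock"],np.round(s["tool_pos"],4),"yaw y",np.degrees(np.arctan2(s["tool_rot"][1][1],s["tool_rot"][0][1])),np.round(s["joint_positions"],2))
ci=camera_info("wrist")
a=capture("wrist");save(f"w{s['clock']:.1f}.png",a,s=1.5)
for q,z in dict(dial_grip=.084,lug_tip=.0615,cover_handle=.074).items():
    print(q,[(round(m["p"],2),np.round(m["xy"]).tolist(),np.round(at_z("wrist",m["xy"],z,ci)[:2],4).tolist()) for m in mark_of("wrist",q)[:3]])
hsv=cv2.cvtColor(a,cv2.COLOR_RGB2HSV);m=cv2.inRange(hsv,(8,140,60),(22,255,255))
n,l,st,c=cv2.connectedComponentsWithStats(m)
for i in range(1,n):
    if st[i,4]>30: print(st[i].tolist(),np.round(c[i],1),np.round(at_z("wrist",c[i],.094,ci)[:2],4))
E
python3 tabs.py; python3 -c "
from workcell import tips_ahead;print(tips_ahead)"; ls pics
```

```text
5.95 [0.5346 0.1008 0.1826] yaw y -37.25338146870274 [ 0.22  0.39 -0.57  1.86  0.25  0.96 -1.11]
dial_grip [(0.6, [258.0, 199.0], [0.5344, 0.1017])]
lug_tip [(0.77, [232.0, 147.0], [0.5412, 0.1492])]
cover_handle [(0.88, [120.0, 86.0], [0.5011, 0.2432])]
[7, 0, 238, 199, 23221] [121.6  89.1] [0.5071 0.2337]
[230, 186, 9, 28, 217] [233.5 199.1] [0.5196 0.1165]
[279, 186, 9, 29, 227] [282.9 199.1] [0.5522 0.0916]
0.011
a.png
b.png
pads.png
w1.png
w6.0.png
```

Call:
apply_moves(steps=[[0,0.001,-0.03,0,0.075],[0,0.001,-0.06,0,0.075],[0,0.001,-0.08,0,0.075],[0,0.001,-0.09,0,0.075],[0,0.001,-0.0985,0,0.075],[0,0.001,-0.0985,0,0.06],[0,0.001,-0.0985,0,0.05],[0,0.001,-0.0985,0,0.04],[0,0.001,-0.0985,0,0.034],[0,0.001,-0.0985,0,0.034]], force=25)

```text
clock: 7.4
tool_pos: [0.5353, 0.1019, 0.085]
tool_rot: [[0.606, 0.796, 0.002], [0.796, -0.606, -0.0], [0.001, 0.002, -1.0]]
contact_force: [-2.6, -1.0, 14.3]
grip_width: 0.0344
grasp_force: 21.8
```

Call:
apply_moves(steps=[[0,0,0,0,0.033],[0,0,0,0,0.033],[0,0,0,0,0.033],[0,0,0,0,0.033],[0,0,0,0,0.033],[0,0,0,-4,0.033],[0,0,0,-8,0.033],[0,0,0,-12,0.033],[0,0,0,-16,0.033],[0,0,0,-16,0.033]])

```text
clock: 8.65
tool_pos: [0.5356, 0.1015, 0.0851]
tool_rot: [[0.802, 0.597, 0.003], [0.597, -0.802, -0.0], [0.002, 0.002, -1.0]]
contact_force: [1.4, -4.4, 12.4]
grip_width: 0.0339
grasp_force: 24.0
```

```bash
python3 - <<'E'
from h import *
s=read_state();print(np.round(s["ft_torque"],2),np.round(s["joint_positions"],2),s["grip_width"])
ci=camera_info("wrist");a=capture("wrist")
print(camera_info("side")["xyz"][0])
for c in("wrist","scene","side"):
    if c!="wrist":capture(c)
    for m in mark_of(c,"lug_tip")[:2]: print(c,round(m["p"],2),np.round(m["xy"]),np.round(at_z(c,m["xy"],.0615,ci if c=="wrist" else None),3))
save("t.png",a,s=1.5)
E
```

```text
[-0.94 -0.17 -0.04] [ 0.11  0.52 -0.44  1.92  0.31  0.76 -1.44] 0.03388794288510564
-0.26044264502123016
wrist 0.67 [216. 168.] [0.555 0.146 0.062]
wrist 0.48 [259. 254.] [0.525 0.095 0.061]
scene 0.65 [331. 165.] [0.542 0.378 0.062]
scene 0.62 [278. 192.] [0.546 0.16  0.062]
side 0.59 [232. 198.] [0.565 0.142 0.062]
side 0.21 [225. 235.] [0.447 0.286 0.062]
```

View pics/t.png

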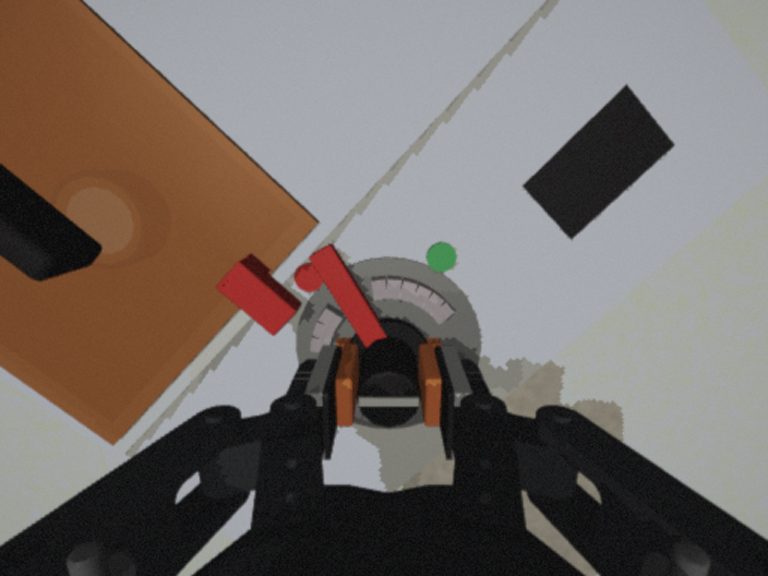

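Both tabs are pinched, and the red arm has left the red dot at (205,184) and is heading for the green dot at (294,171). There is a slight upward force, so I'll raise 1.5 mm and turn on to the stop.

Call:
apply_moves(steps=[[0,0,0.0015,-7,0.033],[0,0,0.0015,-14,0.033],[0,0,0.0015,-21,0.033],[0,0,0.0015,-28,0.033],[0,0,0.0015,-35,0.033],[0,0,0.0015,-42,0.033],[0,0,0.0015,-49,0.033],[0,0,0.0015,-55,0.033],[0,0,0.0015,-60,0.033],[0,0,0.0015,-60,0.033]])

```text
clock: 10.2
tool_pos: [0.5356, 0.0996, 0.0856]
tool_rot: [[0.918, -0.398, 0.002], [-0.398, -0.918, -0.002], [0.003, 0.001, -1.0]]
contact_force: [8.4, -13.0, -6.9]
grip_width: 0.0331
grasp_force: 28.7
```

```bash
python3 - <<'E'
from h import *
s=read_state();print(np.round(s["ft_torque"],2),np.round(s["joint_positions"],2),s["grip_width"])
ci=camera_info("wrist");a=capture("wrist")
for m in mark_of("wrist","lug_tip")[:2]:
    p=at_z("wrist",m["xy"],.0615,ci);print(round(m["p"],2),np.round(m["xy"]),np.round(p,3),np.degrees(np.arctan2(p[1]-.1015,p[0]-.535)))
save("t2.png",a,s=1.5)
E
```

```text
[-3.13 -1.85  0.39] [-0.09  0.49 -0.19  1.93  0.14  0.73 -2.34] 0.03308350206928464
0.79 [214. 165.] [0.585 0.106 0.062] 5.593607999650587
```

View pics/t2.png

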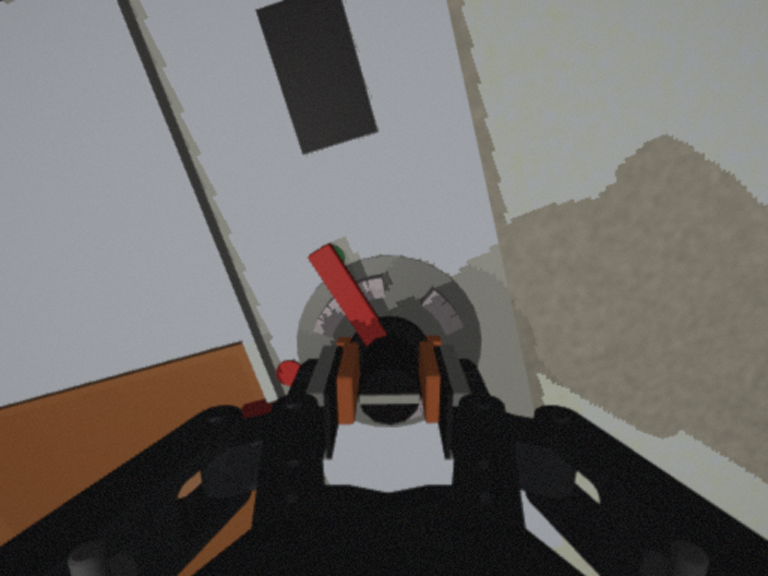

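The red arm is over the green dot at (225,170) and a side force shows it is at the stop. Releasing the tabs and rising.

Call:
apply_moves(steps=[[0,0,0,0,0.045],[0,0,0,0,0.055],[0,0,0,0,0.07],[0,0,0,0,0.078],[0,0,0,0,0.078],[0,0,0.02,0,0.078],[0,0,0.05,0,0.078],[0,0,0.09,0,0.078],[0,0,0.1,0,0.078],[0,0,0.1,0,0.078]])

```text
clock: 11.55
tool_pos: [0.5345, 0.1019, 0.1854]
tool_rot: [[0.919, -0.395, 0.001], [-0.395, -0.919, 0.0], [0.001, -0.0, -1.0]]
contact_force: [-0.3, -0.3, -0.8]
grip_width: 0.0782
grasp_force: 0.0
```

```bash
python3 tabs.py
```

```text
11.55 [0.5345 0.1019 0.1854] yaw y -113.26426523648587 [-0.07  0.35 -0.21  1.87  0.09  0.94 -2.3 ]
dial_grip [(0.93, [260.0, 196.0], [0.5355, 0.1004])]
lug_tip [(0.92, [233.0, 144.0], [0.5847, 0.1058])]
cover_handle [(0.64, [144.0, 280.0], [0.4978, 0.2427])]
[233, 185, 8, 27, 191] [236.3 197.7] [0.5448 0.1184]
[281, 184, 9, 27, 199] [285.5 196.5] [0.5294 0.0801]
[51, 187, 188, 130, 11595] [149.7 248.7] [0.5324 0.2085]
```

Dial at +74.7°, tabs 41 mm apart centre to centre (fully out). Next I'll go over the cover handle, at about (0.500,0.243), with the fingers closing along the steriliser's x.

Call:
apply_moves(steps=[[-0.003,0.01,0,10.6,0.06],[-0.006,0.03,0,21.2,0.06],[-0.01,0.05,0,31.8,0.06],[-0.015,0.07,0,42.4,0.06],[-0.02,0.09,0,53,0.06],[-0.025,0.11,0,63.6,0.06],[-0.03,0.13,0,74.2,0.06],[-0.035,0.141,-0.02,84.8,0.06],[-0.035,0.141,-0.04,95.4,0.06],[-0.035,0.141,-0.06,106,0.06]])

```text
clock: 13.0
tool_pos: [0.499, 0.243, 0.1238]
tool_rot: [[0.12, 0.993, -0.001], [0.993, -0.12, -0.0], [-0.0, -0.001, -1.0]]
contact_force: [-0.4, -0.5, -0.3]
grip_width: 0.0598
grasp_force: 0.0
```

```bash
python3 - <<'E'
from h import *
s=read_state();print(s["clock"],np.round(s["tool_pos"],4),"yaw y",np.degrees(np.arctan2(s["tool_rot"][1][1],s["tool_rot"][0][1])),np.round(s["joint_positions"],2))
ci=camera_info("wrist");a=capture("wrist");save("t3.png",a,s=1.5)
for m in mark_of("wrist","cover_handle")[:2]: print(round(m["p"],2),np.round(m["xy"]),np.round(at_z("wrist",m["xy"],.074,ci),4))
E
```

```text
13.0 [0.499  0.243  0.1238] yaw y -6.885661327524728 [-0.04  0.51 -0.6   1.87  0.36  0.87 -0.93]
0.8 [263. 218.] [0.5019 0.244  0.074 ]
```

View pics/t3.png

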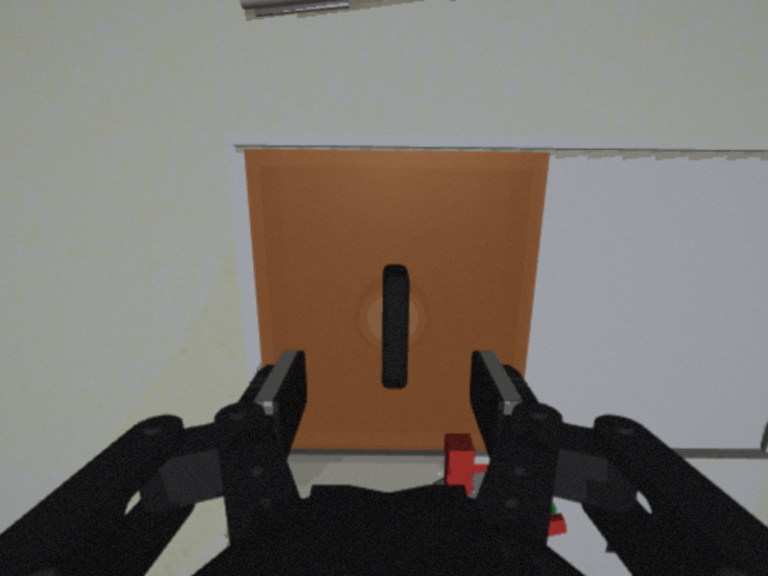

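The handle at (263,218) sits squarely between the fingers; gripping it.

Call:
apply_moves(steps=[[0.002,0,-0.02,0,0.06],[0.002,0,-0.036,0,0.06],[0.002,0,-0.044,0,0.05],[0.002,0,-0.044,0,0.035],[0.002,0,-0.044,0,0.02],[0.002,0,-0.044,0,0.01],[0.002,0,-0.044,0,0.01],[0.002,0,-0.044,0,0.01],[0.002,0,-0.044,0,0.01],[0.002,0,-0.044,0,0.01]], force=25)

```text
clock: 14.35
tool_pos: [0.5021, 0.243, 0.0818]
tool_rot: [[0.127, 0.992, 0.001], [0.992, -0.127, 0.0], [0.001, 0.001, -1.0]]
contact_force: [2.7, -0.9, 6.3]
grip_width: 0.0111
grasp_force: 27.0
```

Call:
apply_moves(steps=[[0.012,-0.0015,0,0,0.01],[0.028,-0.0035,0,0,0.01],[0.044,-0.0055,0,0,0.01],[0.06,-0.0075,0,0,0.01],[0.076,-0.0095,0,0,0.01],[0.092,-0.0115,0,0,0.01],[0.108,-0.0135,0,0,0.01],[0.122,-0.0152,0,0,0.01],[0.13,-0.0162,0,0,0.01],[0.13,-0.0162,0,0,0.01]])

```text
clock: 15.6
tool_pos: [0.6311, 0.2262, 0.0818]
tool_rot: [[0.127, 0.992, -0.001], [0.992, -0.127, -0.001], [-0.001, -0.001, -1.0]]
contact_force: [-6.8, -5.7, 14.8]
grip_width: 0.0113
grasp_force: 28.4
```

Call:
apply_moves(steps=[[0,0,0,0,0.03],[0,0,0,0,0.05],[0,0,0.01,0,0.06],[0,0,0.05,0,0.07],[-0.03,0,0.09,0,0.08],[-0.08,0.01,0.11,0,0.08],[-0.13,0.01,0.12,0,0.08],[-0.14,0.01,0.12,0,0.08],[-0.14,0.01,0.12,0,0.08],[-0.14,0.01,0.12,0,0.08]])

```text
clock: 16.85
tool_pos: [0.4924, 0.2365, 0.2011]
tool_rot: [[0.127, 0.992, -0.0], [0.992, -0.127, 0.0], [0.0, -0.0, -1.0]]
contact_force: [0.4, -0.4, 0.6]
grip_width: 0.0798
grasp_force: 0.0
```

```bash
cat > look.py <<'E'
from h import *
s=read_state();print(s["clock"],np.round(s["tool_pos"],4),"yaw y",np.degrees(np.arctan2(s["tool_rot"][1][1],s["tool_rot"][0][1])),np.round(s["joint_positions"],2))
ci=camera_info("wrist");a=capture("wrist");save(f"l{s['clock']:.1f}.png",a,s=1.5)
for q,z in dict(cover_handle=.074,lens=.012,well=.012,lug_tip=.0615).items():
  for m in mark_of("wrist",q)[:2]: print(q,round(m["p"],2),np.round(m["xy"]),np.round(at_z("wrist",m["xy"],z,ci),4))
for m in masks_of("wrist","lens")[:2]: print("mask",round(m["p"],2),np.round(m["xy"]),m["pixels"].sum(),np.round(at_z("wrist",m["xy"],.030,ci),4))
E
python3 look.py; ls -t pics|head -1
```

```text
16.85 [0.4924 0.2365 0.2011] yaw y -7.315942505934273 [ 0.02  0.39 -0.65  1.84  0.28  1.01 -0.87]
cover_handle 0.77 [404. 183.] [0.6321 0.226  0.074 ]
lens 0.83 [263. 178.] [0.4971 0.2348 0.012 ]
well 0.72 [266. 170.] [0.502  0.2428 0.012 ]
mask 0.59 [263. 181.] 1329 [0.4969 0.2345 0.03  ]
l16.9.png
```

View pics/l16.9.png

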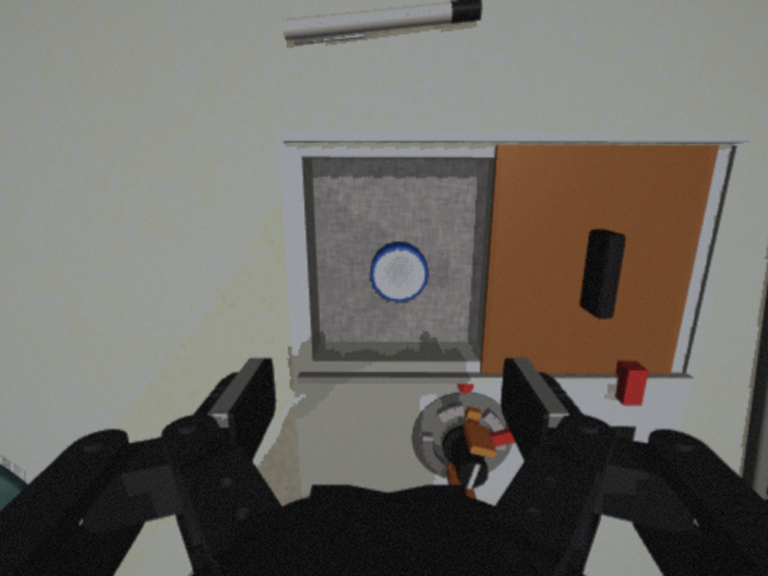

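The cover is open by about 130 mm (handle at (404,183)) and the blue-ringed lens lies in the well at (265,181). The dial arm is still at the green dot. Descending over the lens.

Call:
apply_moves(steps=[[0.0046,-0.002,-0.03,0,0.066],[0.0046,-0.002,-0.06,0,0.066],[0.0046,-0.002,-0.09,0,0.066],[0.0046,-0.002,-0.115,0,0.066],[0.0046,-0.002,-0.135,0,0.066],[0.0046,-0.002,-0.15,0,0.066],[0.0046,-0.002,-0.16,0,0.066],[0.0046,-0.002,-0.168,0,0.066],[0.0046,-0.002,-0.171,0,0.06],[0.0046,-0.002,-0.171,0,0.055]])

```text
clock: 18.4
tool_pos: [0.4961, 0.2348, 0.0304]
tool_rot: [[0.126, 0.992, 0.0], [0.992, -0.126, 0.0], [0.0, 0.0, -1.0]]
contact_force: [0.2, -1.2, -0.2]
grip_width: 0.0548
grasp_force: 0.0
```

```bash
python3 look.py; ls -t pics|head -1
```

```text
18.4 [0.4961 0.2348 0.0304] yaw y -7.260164956049938 [-0.09  0.64 -0.52  1.93  0.48  0.7  -1.02]
mask 0.9 [266. 251.] 5727 [0.4996 0.2367 0.03  ]
l18.4.png
```

Call:
apply_moves(steps=[[0.001,0.001,-0.002,0,0.052],[0.001,0.001,-0.002,0,0.048],[0.001,0.001,-0.002,0,0.044],[0.001,0.001,-0.002,0,0.041],[0.001,0.001,-0.002,0,0.041],[0.001,0.001,-0.002,0,0.041],[0.001,0.001,-0.002,0,0.041],[0.001,0.001,0.003,0,0.041],[0.001,0.001,0.01,0,0.041],[0.001,0.001,0.02,0,0.041]], force=30)

```text
clock: 19.95
tool_pos: [0.497, 0.2357, 0.0508]
tool_rot: [[0.126, 0.992, -0.0], [0.992, -0.126, -0.0], [-0.0, -0.0, -1.0]]
contact_force: [-0.3, 0.1, 0.4]
grip_width: 0.0425
grasp_force: 30.5
```

```bash
python3 look.py; ls -t pics|head -1
```

```text
19.95 [0.497  0.2357 0.0508] yaw y -7.256446982475817 [-0.07  0.61 -0.54  1.92  0.45  0.74 -1.  ]
lens 0.7 [255. 245.] [0.4924 0.2227 0.012 ]
well 0.64 [265. 213.] [0.502  0.2446 0.012 ]
mask 0.89 [256. 254.] 5745 [0.4936 0.2253 0.03  ]
l19.9.png
```

View pics/l19.9.png

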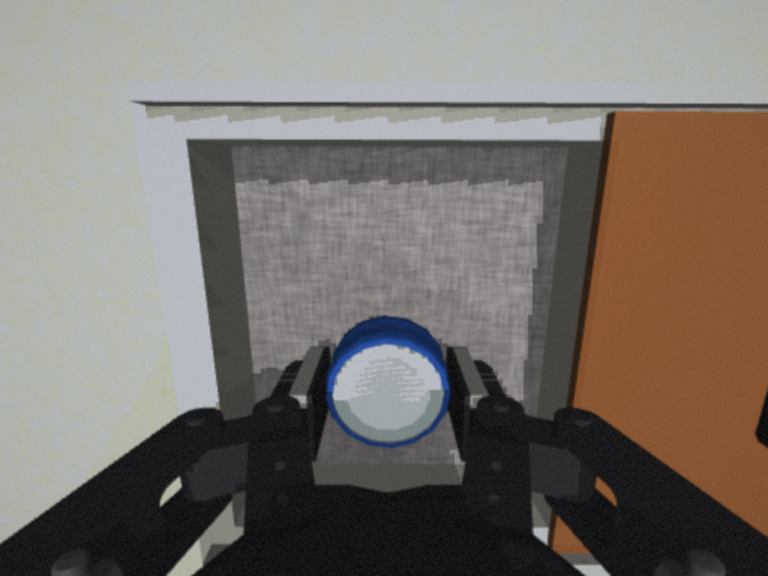

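The blue lens is held between the pads and is clear of the well floor (grip 42.5 mm). Carrying it high to the large blue pad.

Call:
apply_moves(steps=[[0,0,0.02,0,0.041],[0,0,0.05,0,0.041],[0,0,0.09,0,0.041],[0,-0.01,0.12,0,0.041],[0.003,-0.035,0.14,0,0.041],[0.008,-0.07,0.15,0,0.041],[0.013,-0.11,0.15,0,0.041],[0.018,-0.15,0.15,0,0.041],[0.023,-0.19,0.15,0,0.041],[0.028,-0.23,0.15,0,0.041]])

```text
clock: 21.5
tool_pos: [0.525, 0.0046, 0.2015]
tool_rot: [[0.126, 0.992, 0.001], [0.992, -0.126, -0.0], [0.0, 0.001, -1.0]]
contact_force: [0.9, 0.5, -1.2]
grip_width: 0.0427
grasp_force: 30.6
```

Call:
apply_moves(steps=[[0.005,-0.04,0,0,0.041],[0.01,-0.08,0,0,0.041],[0.015,-0.12,0,0,0.041],[0.02,-0.16,0,0,0.041],[0.026,-0.2,0,0,0.041],[0.032,-0.24,0,0,0.041],[0.038,-0.28,0,0,0.041],[0.044,-0.32,0,0,0.041],[0.048,-0.35,0,0,0.041],[0.05,-0.37,0,0,0.041]])

```text
clock: 22.75
tool_pos: [0.575, -0.3655, 0.2012]
tool_rot: [[0.127, 0.992, 0.001], [0.992, -0.127, 0.0], [0.0, 0.001, -1.0]]
contact_force: [0.2, 0.2, -0.5]
grip_width: 0.0428
grasp_force: 30.6
```

Call:
apply_moves(steps=[[0.001,-0.014,-0.02,0,0.041],[0.001,-0.016,-0.04,0,0.041],[0.001,-0.016,-0.06,0,0.041],[0.001,-0.016,-0.08,0,0.041],[0.001,-0.016,-0.09,0,0.041],[0.001,-0.016,-0.1,0,0.041],[0.001,-0.016,-0.1,0,0.041],[0.001,-0.016,-0.1,0,0.041],[0.001,-0.016,-0.1,0,0.041],[0.001,-0.016,-0.1,0,0.041]])

```text
clock: 24.0
tool_pos: [0.5762, -0.3804, 0.1006]
tool_rot: [[0.126, 0.992, 0.0], [0.992, -0.126, -0.0], [-0.0, 0.0, -1.0]]
contact_force: [-0.2, -0.8, -0.7]
grip_width: 0.0428
grasp_force: 30.6
```

```bash
python3 - <<'E'
from h import *
s=read_state();print(s["clock"],np.round(s["tool_pos"],4),s["grip_width"],np.round(s["joint_positions"],2))
ci=camera_info("wrist");a=capture("wrist");save("p.png",a,s=1.5)
for m in mark_of("wrist","blue_pad")[:3]: print("pad",round(m["p"],2),np.round(m["xy"]),np.round(at_z("wrist",m["xy"],.004,ci),4))
for m in masks_of("wrist","blue_pad")[:3]:
    ct=max(cv2.findContours(m["pixels"].astype(np.uint8),0,1)[0],key=len)[:,0]
    w=np.array([at_z("wrist",p,.004,ci)[:2] for p in ct],np.float32)
    r=cv2.minAreaRect(w);print(round(m["p"],2),np.round(r[0],3),np.round(r[1],3),round(r[2],1))
E
```

```text
24.0 [ 0.5762 -0.3804  0.1006] 0.04283330728656883 [ 0.81  0.71 -0.4   1.53  0.32  0.97  0.19]
pad 0.93 [259. 198.] [ 0.5763 -0.3786  0.004 ]
pad 0.91 [431. 176.] [ 0.7223 -0.3776  0.004 ]
0.95 [ 0.575 -0.373] [0.087 0.1  ] 84.0
0.65 [ 0.723 -0.378] [0.069 0.068] 6.3
```

View pics/p.png

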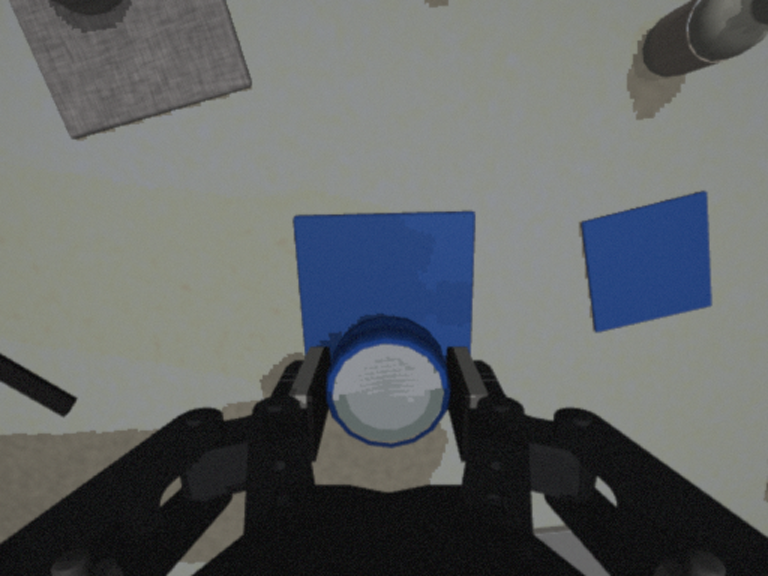

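The lens is over the larger blue pad (centre (259,198), within 2 mm of the TCP); the smaller square is to the right at (431,176). Lowering gently.

Call:
apply_moves(steps=[[0,0,-0.02,0,0.041],[0,0,-0.04,0,0.041],[0,0,-0.055,0,0.041],[0,0,-0.065,0,0.041],[0,0,-0.071,0,0.041],[0,0,-0.074,0,0.041],[0,0,-0.0765,0,0.041],[0,0,-0.078,0,0.041],[0,0,-0.079,0,0.041],[0,0,-0.079,0,0.041]])

```text
clock: 25.4
tool_pos: [0.5761, -0.3803, 0.0214]
tool_rot: [[0.126, 0.992, 0.0], [0.992, -0.126, -0.0], [-0.0, 0.0, -1.0]]
contact_force: [0.2, 0.3, -1.2]
grip_width: 0.0427
grasp_force: 30.6
```

Not touching yet (no upward force), so I'll creep lower and stop on contact.

Call:
apply_moves(steps=[[0,0,-0.0003,0,0.041],[0,0,-0.0006,0,0.041],[0,0,-0.0009,0,0.041],[0,0,-0.0012,0,0.041],[0,0,-0.0015,0,0.041],[0,0,-0.0015,0,0.041],[0,0,-0.0015,0,0.041],[0,0,-0.0015,0,0.041],[0,0,-0.0015,0,0.041],[0,0,-0.0015,0,0.041]])

```text
clock: 26.65
tool_pos: [0.5761, -0.3803, 0.0205]
tool_rot: [[0.126, 0.992, -0.0], [0.992, -0.126, -0.0], [-0.0, -0.0, -1.0]]
contact_force: [-4.7, 3.6, 11.2]
grip_width: 0.0428
grasp_force: 31.7
```

Contact (11 N up). Opening slowly, then up.

Call:
apply_moves(steps=[[0,0,0.0005,0,0.043],[0,0,0.0005,0,0.045],[0,0,0.0005,0,0.05],[0,0,0.0005,0,0.056],[0,0,0.0005,0,0.062],[0,0,0.0005,0,0.065],[0,0,0.01,0,0.065],[0,0,0.03,0,0.065],[0,0,0.06,0,0.065],[0,0,0.09,0,0.065]])

```text
clock: 27.9
tool_pos: [0.5763, -0.3804, 0.1123]
tool_rot: [[0.126, 0.992, 0.001], [0.992, -0.126, -0.001], [-0.001, 0.001, -1.0]]
contact_force: [-0.5, -0.5, 0.1]
grip_width: 0.0652
grasp_force: 0.0
```

Call:
apply_moves(steps=[[0,0,0.03,0,0.065],[0,0,0.06,0,0.065],[0,0,0.08,0,0.065],[0,0,0.08,0,0.065],[0,0,0.08,0,0.065],[0,0,0.08,0,0.065],[0,0,0.08,0,0.065],[0,0,0.08,0,0.065],[0,0,0.08,0,0.065],[0,0,0.08,0,0.065]])

```text
clock: 29.15
tool_pos: [0.576, -0.3803, 0.1897]
tool_rot: [[0.126, 0.992, -0.0], [0.992, -0.126, -0.0], [-0.0, -0.0, -1.0]]
contact_force: [0.3, 0.3, 0.2]
grip_width: 0.0651
grasp_force: 0.0
```

```bash
python3 - <<'E'
from h import *
s=read_state();print(s["clock"],np.round(s["tool_pos"],4),s["grip_width"],np.round(s["contact_force"],1))
ci=camera_info("wrist");a=capture("wrist")
for q,z in dict(blue_pad=.004,lens=.004).items():
  for m in mark_of("wrist",q)[:2]: print(q,round(m["p"],2),np.round(m["xy"]),np.round(at_z("wrist",m["xy"],z,ci),4))
b=capture("scene");
for m in mark_of("scene","cover_handle")[:1]+mark_of("scene","lug_tip")[:1]: print(round(m["p"],2),np.round(at_z("scene",m["xy"],.07),3))
b=b[170:330,230:440]
save("e.png",np.vstack([cv2.resize(a,(420,315)),cv2.resize(b,(420,280))]))
E
```

```text
29.15 [ 0.576  -0.3803  0.1897] 0.06511674051590052 [0.3 0.3 0.2]
blue_pad 0.78 [387. 158.] [ 0.7249 -0.3767  0.004 ]
blue_pad 0.72 [256. 176.] [ 0.5727 -0.3783  0.004 ]
lens 0.74 [259. 180.] [ 0.5763 -0.3832  0.004 ]
0.73 [0.632 0.224 0.07 ]
0.65 [0.586 0.113 0.07 ]
```

View pics/e.png

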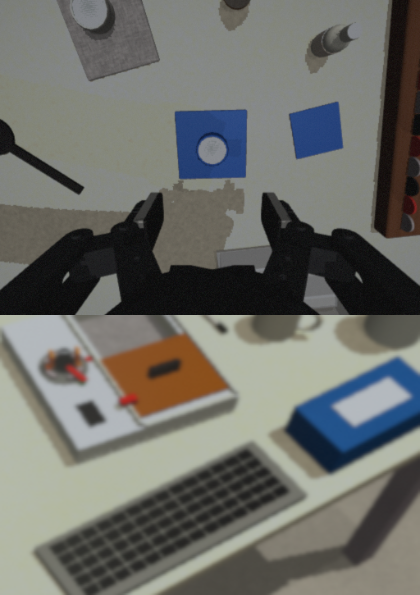

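The lens lies flat near the middle of the larger blue pad, the cover is open, the dial is unlocked, and the arm is clear.

```bash
python3 -c "
from workcell import job_done;print(job_done())"
```

```text
the job is handed in; nothing more can be done
None
```

I've handed the job in: the dial is unlocked with its tabs out, the cover is fully open, and the blue-ringed lens lies flat about 5 mm from the centre of the 100 mm blue pad; the hand-in gave no verdict.

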